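# Feed a sample carrier into a shielded counter with the push stick

### The job

Load the counting sample: set the aluminium carrier down in the open guide in front of the shielded counter, round nose towards the shield, and then feed it through the channel with the push stick until it is home against the end stop and the spring catch has snapped shut behind it. How deep the stop sits is not known, so go by feel and never push on the carrier with more than 15 N. Finish by laying the stick down flat on the bench, clear of the counter and its guide, and leave the vials, jar and bottle where they stand.

Things in the scene. Friction and masses are not known exactly. Their poses are not given: they have to be found in the camera images.
- shield: Shielded sample counter, fixed to the bench: grey block 110 x 104 mm, 78 mm high, an aluminium detector with a cable on top (166 mm up), an open aluminium guide in front, a catch block and knob on its -y side. Origin: centre of the block's underside, on the bench; x = feed direction, from the open guide into the block; z up. Front face at x = -55 mm.
- guide (a point): Middle of the open guide's floor (x = -104 mm, 25 mm up in the shield's frame; same axes). The guide is a plate 56 mm wide from x = -152 mm to the front face at -55 mm, with two rails 5 mm high and 8 mm wide, 36 mm apart inside.
- mouth (a point): Middle of the channel mouth at floor level, in the block's front face (x = -55 mm, 25 mm up in the shield's frame; same axes). The channel is 33 mm wide and 23 mm high, its floor level with the guide's. The end stop inside cannot be seen: 74 to 98 mm from the mouth, different each time, and the catch with it, so the rear of a carrier that is home lies 12 to 36 mm inside.
- catch (a joint): Spring catch in the channel's -y wall: a bolt with a round 10 mm nose standing 5.5 mm into the channel, a black knob outside. Metres pushed out sideways: 0 = sprung in, 0.002 to 0.0055 while a carrier rides past, which takes a push of 4 to 8 N at first and 2 to 4 N then. It snaps back below 0.001 behind the carrier's rear within about 1 mm of the stop, which is a firm halt.
- carrier: Sample carrier, aluminium tongue 62 mm long, 30 wide, 18 high, about 0.09 kg (varies), a steel dish let into its top near the nose. Origin: centre of its underside; +x points to the round nose (radius 15 mm), z up; the rear at x = -31 mm is square. Starts flat on the bench. Grip it across the 30 mm by its upper 11 mm, so that the fingers clear the guide's rails.
- carrier_nose (a point): Foremost point of the carrier's round nose, 31 mm ahead of the carrier's origin, 9 mm above its underside; axes as the carrier.
- stick: Push stick, white plastic, about 0.08 kg, starts flat on the bench. Handle 90 mm long, 14 wide, 34 high; ahead of it a slat 12 mm wide and 12 high, undersides level. Origin: underside of the handle's middle; +x points to the slat's square tip 120 mm ahead, z up; the handle ends 45 mm behind the origin.
- stick_tip (a point): Middle of the push stick's square front end, 120 mm ahead of the stick's origin and 6 mm above its underside; axes as the stick.
- vial_a: Brown vial with white cap (27 mm wide, 45 mm high), bystander; origin at the centre of its underside.
- vial_b: Second brown vial (27 mm wide, 45 mm high), bystander; origin at the centre of its underside.
- jar: White sample jar (56 mm wide, 62 mm high), bystander; origin at the centre of its underside.
- stain: Brown stain bottle (52 mm wide, 105 mm high), bystander; origin at the centre of its underside.

How it is judged:
By the outcome, as a careful person would: the job done as asked, in the order asked, and still so for the second after the job is handed in, with the robot touching nothing.
It also fails if it takes over 72 s, if anything falls off the work surface, if the arm or the gripper's body presses on something with over 40 N, if the wrist force passes 120 N, or if a joint passes its speed limit or range.

### The arm

A 6-joint arm with a two-finger parallel gripper is mounted at the origin on a cart in front of the work surface, level with it; the furniture and walls round the work are solid. World frame = base frame: x ahead of the robot, y to its left, z up, the work surface at z = 0. Lengths are in m, angles in degrees, forces in N, time in s.
With the tool pointing down it reaches from about 0.25 to 0.725 m from the base axis. Payload 9.7 kg.
Tool frame: the origin (TCP) lies midway between the tips of the shut fingers; the grasp point (between the pads) lies 19 mm behind it; z points along the fingers, y is the direction in which the jaws open and shut (so a half turn about z gives the same grasp; the last joint's range is limited). The gripper opens to 85 mm and grips with 20 to 120 N. Pads are 22 mm wide; open, the fingers measure 114 mm over their backs; the gripper's body (76 mm by 85 mm) begins 54 mm behind the grasp point. The pads swing forward as they close: fully open they stand 13 mm farther back than shut.
Start: joints at [73.396, 4.979, 10.078, 95.1, 0, 90], TCP at [0.157, 0.527, 0.231] pointing down, gripper open.
Joint ranges: [-179.16, 179.16], [-48.56, 103.87], [-65.8, 70.77], [-126.05, 130.52], [-82.76, 87.17], [-180, 180]. Speed limits (degrees/s): [127.2, 127.2, 147.25, 180, 180, 180].

### API

Orientations are given as [roll, pitch, yaw] about the fixed x, y, z axes, in that order (R = Rz(yaw) Ry(pitch) Rx(roll)).
In Python, from workcell import get_obs, camera, get_calibration, job_done gives the robot as it stands.
- The arm moves only by the tool play_rows, never from a script. Its argument "commands" is text: rows parted by semicolons, each of 5 numbers parted by spaces: the opening, from 0 (shut) to 1 (fully open), then the shift along the world's x, y, z in mm, then the turn about the world's z in degrees. A call has 1 to 10 rows; each row is the pose to reach, as a shift and turn from the pose commanded when the call began; what a row does not reach only later rows make up. A row lasts 1/12 s, in which the tool goes at most 41.7 mm and 7.16 degrees, less where a joint would pass 70% of its speed; a pose out of reach is approached as far as the arm can. A call with a gripper value outside its range is refused whole. The fingers move at their own pace and stop on an object; "force" is the grip in N (left out, the last holds). Time passes only in rows, so rows that repeat a pose let the fingers close. It gives the time, the measured TCP pose, the force and the opening at its end, in the units of the state.
- get_obs(): the state, without advancing time (a new reading comes with each control period).
- camera(name): name is "scene" or "top"; returns the picture (384x512x3 uint8, red, green, blue); there is no depth.
- get_calibration(name): a dict with "fx", "fy", "cx", "cy" (pixels), "eye" and "attitude" of the camera in the world. Camera axes: x right, y down, z forward; pixel columns grow to the right and rows downward; lengths in m; the calibration is good to about 2 mm. A picture is of the moment at which its call begins. get_calibration takes no time and is no camera call.
- job_done(): hands the job in, once; it reports no verdict.
The state is a dict: "time": time; "q": joint angles; "qd": joint speeds; "joint_efforts": joint torques, N m; "ee_pos": TCP position; "tcp_rot": TCP orientation; "wrist_force": force on the tool from outside, world axes, zero at the start; "torque": the same for the moment, N m; "opening": finger opening in m.
Only numpy, scipy, OpenCV 4.12 (cv2) and the standard library are available. Lean on these libraries where they do the work, as an engineer would, in place of code of your own. Each camera call takes 0.05 s, during which the arm holds its last target.

## Working session

There is one attempt and no reset: what is moved stays moved. The work goes in short steps, Python scripts to look and compute and a tool call to move; the robot and the scene stay as the last step left them, time stands still between calls to the robot, and variables do not carry over. Pictures are saved under pics/ and viewed, and the job is handed in when it is done.

Besides the shell and the picture viewer there is one more tool, called by a JSON object that holds its "api" and its "payload", one argument or row to a line. play_rows: Moves the arm, as the interface text tells. Its arguments: {"type":"object","properties":{"commands":{"type":"string"},"force":{"type":"number"}},"required":["commands"]}

```bash
mkdir -p pics; ls; python3 - <<'E'
from workcell import *
import cv2
print(get_obs())
for n in("scene","top"):
    print(n,get_calibration(n))
    cv2.imwrite(f"pics/{n}0.png",cv2.cvtColor(camera(n),cv2.COLOR_RGB2BGR))
E
```

```text
pics
{'time': 0.0, 'q': array([ 7.33953655e+01,  5.01138339e+00,  1.00341151e+01,  9.50997407e+01,
       -4.90040632e-05,  8.99990579e+01]), 'qd': array([-0.03770969,  0.02658772,  0.01573188,  0.00967267, -0.01303227,
        0.0241349 ]), 'joint_efforts': array([ 6.89547469e-04, -5.20388031e+01,  4.64805257e+01,  1.65151973e-02,
        1.53499495e-04,  7.89862383e-06]), 'ee_pos': array([0.15710503, 0.52684184, 0.23057732]), 'tcp_rot': array([-1.79922991e+02,  4.77377388e-05,  1.63396308e+02]), 'wrist_force': array([0.38550498, 0.48222443, 0.44448325]), 'torque': array([-0.00603777, -0.01493615,  0.05594358]), 'opening': 0.08539130503179307}
scene {'fx': 466.7945177414921, 'fy': 466.7945177414921, 'cx': 256.35513745712683, 'cy': 184.7907064866616, 'eye': array([-0.17920754,  0.50181809,  0.57131973]), 'attitude': array([-122.43568164,    0.2688855 , -120.04127565])}
top {'fx': 372.18857684410017, 'fy': 372.18857684410017, 'cx': 250.11197668749148, 'cy': 187.4155059904649, 'eye': array([0.38220931, 0.08495714, 0.87779787]), 'attitude': array([-169.75208965,    1.09665452,  -91.04496006])}
```

View pics/scene0.png

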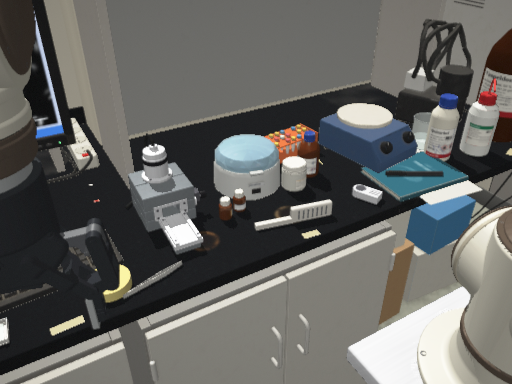

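View pics/top0.png

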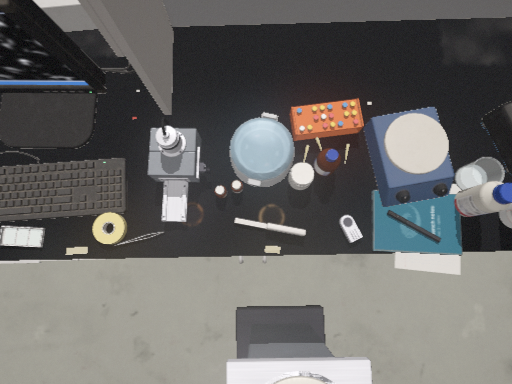

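```bash
cat > h.py <<'E'
import numpy as np, cv2
from scipy.spatial.transform import Rotation as R
from workcell import *
C={n:get_calibration(n) for n in("scene","top")}
def ray(n,u,v):
    c=C[n];d=R.from_euler('xyz',c['attitude'],degrees=True).apply([(u-c['cx'])/c['fx'],(v-c['cy'])/c['fy'],1]);return np.array(c['eye']),d
def P(n,u,v,z):
    e,d=ray(n,u,v);return e+d*(z-e[2])/d[2]
def proj(n,p):
    c=C[n];q=R.from_euler('xyz',c['attitude'],degrees=True).inv().apply(np.array(p)-c['eye']);return q[0]/q[2]*c['fx']+c['cx'],q[1]/q[2]*c['fy']+c['cy']
def tri(u1,v1,u2,v2):
    a,d=ray("scene",u1,v1);b,e=ray("top",u2,v2)
    s,t=np.linalg.lstsq(np.stack([d,-e],1),b-a,rcond=None)[0];return (a+s*d+b+t*e)/2,np.linalg.norm(a+s*d-b-t*e)
def snap(n,f,box=None,k=1):
    im=cv2.cvtColor(camera(n),cv2.COLOR_RGB2BGR);cv2.imwrite(f"pics/{f}_raw.png",im)
    crop(im,f,box,k)
def crop(im,f,box,k):
    x,y,w,h=box;cv2.imwrite(f"pics/{f}.png",cv2.resize(im[y:y+h,x:x+w],None,fx=k,fy=k,interpolation=cv2.INTER_CUBIC))
E
python3 - <<'E'
from h import *
s=cv2.imread("pics/scene0.png");t=cv2.imread("pics/top0.png")
crop(t,"t1",(140,115,130,130),6 and 4.6);crop(t,"t2",(225,170,145,80),5.5);crop(s,"s1",(120,140,140,110),5.4);crop(s,"s2",(240,150,150,100),5.3)
E
```

```text
(no output)
```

View pics/t1.png

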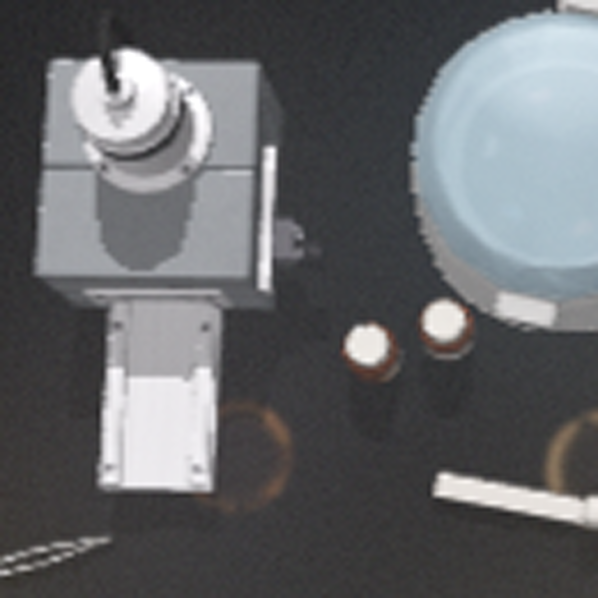

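View pics/t2.png

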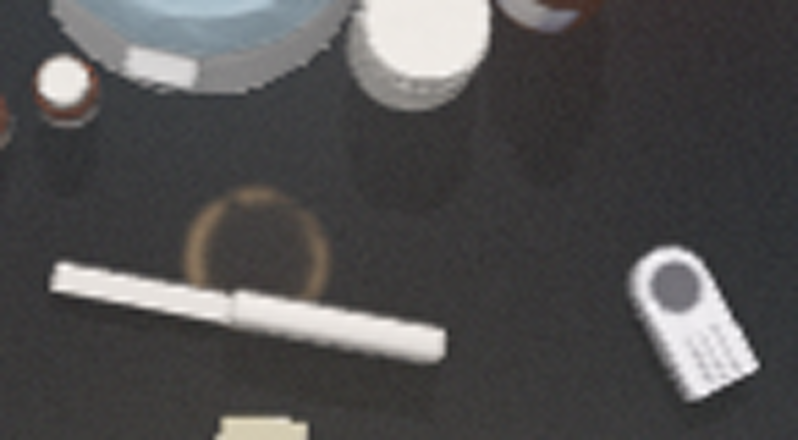

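View pics/s1.png

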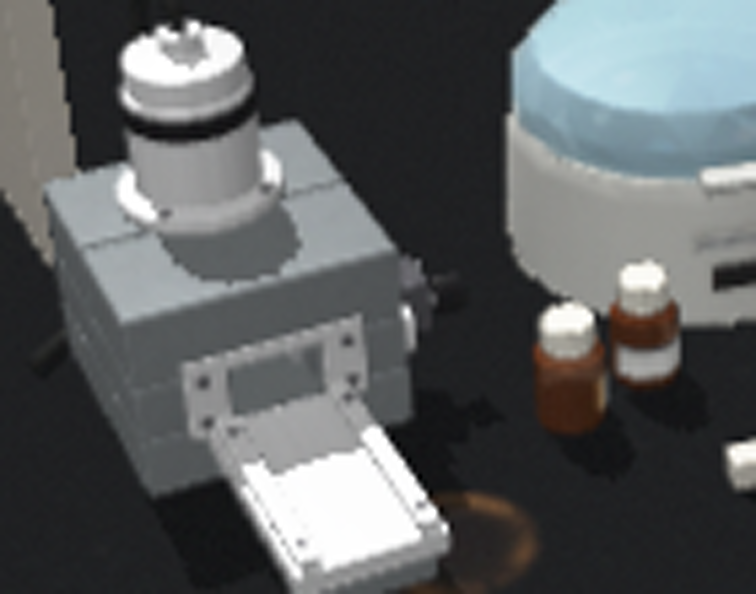

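View pics/s2.png

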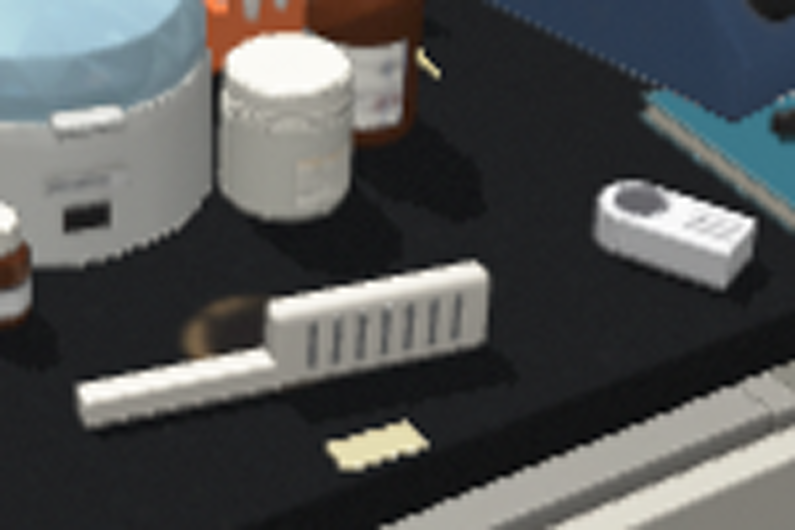

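```bash
python3 - <<'E'
from h import *
np.set_printoptions(precision=4,suppress=True)
def T(x,y,k,x0,y0):return (x+.5)/k-.5+x0,(y+.5)/k-.5+y0
print("car");
for x,y in((662,247),(692,402),(759,367),(677,287)):print(P("top",*T(x,y,5.5,225,170),.018))
for x,y in((725,290),(755,216),(641,200)):print(' s',P("scene",*T(x,y,5.3,240,150),.018 if y!=290 else 0))
print("stick")
for x,y,z in((57,262,.012),(52,290,.012),(445,326,.034),(443,362,.034),(236,290,.034),(231,322,.034)):print(P("top",*T(x,y,5.5,225,170),z))
print("shield top z78")
for x,y in((48,60),(260,62),(36,275),(255,278)):print(P("top",*T(x,y,4.6,140,115),.078))
print("scene")
for x,y in((45,188),(300,122),(125,322),(398,250)):print(P("scene",*T(x,y,5.4,120,140),.078))
print("guide end corners z25..30")
for x,y in((100,488),(213,490),):print(P("top",*T(x,y,4.6,140,115),.030))
for x,y in((300,580),(446,527)):print(P("scene",*T(x,y,5.4,120,140),.030))
print(tri(*T(300,580,5.4,120,140),*T(100,488,4.6,140,115)),tri(*T(446,527,5.4,120,140),*T(213,490,4.6,140,115)))
E
```

```text
car
[ 0.4697 -0.119   0.018 ]
[ 0.4053 -0.1273  0.018 ]
[ 0.4191 -0.1558  0.018 ]
[ 0.4529 -0.1242  0.018 ]
 s [ 0.403  -0.1281  0.    ]
 s [ 0.4185 -0.1551  0.018 ]
 s [ 0.4513 -0.1231  0.018 ]
stick
[0.4692 0.1353 0.012 ]
[0.4573 0.1376 0.012 ]
[ 0.4375 -0.0247  0.034 ]
[ 0.4229 -0.0232  0.034 ]
[0.4539 0.0604 0.034 ]
[0.4408 0.0628 0.034 ]
shield top z78
[0.6693 0.3214 0.078 ]
[0.6657 0.2169 0.078 ]
[0.5613 0.324  0.078 ]
[0.5574 0.2185 0.078 ]
scene
[0.6616 0.322  0.078 ]
[0.6599 0.2197 0.078 ]
[0.5586 0.3249 0.078 ]
[0.5533 0.224  0.078 ]
guide end corners z25..30
[0.4628 0.303  0.03  ]
[0.4607 0.2465 0.03  ]
[0.4535 0.3068 0.03  ]
[0.4544 0.2534 0.03  ]
(array([0.4632, 0.3044, 0.0221]), np.float64(0.0013167467440164168)) (array([0.462 , 0.2491, 0.0227]), np.float64(0.0026026866740182326))
```

```bash
python3 - <<'E'
from h import *
t=cv2.imread("pics/top0.png");s=cv2.imread("pics/scene0.png")
crop(t,"t3",(155,175,40,50),12);crop(s,"s3",(150,195,60,60),10)
E
```

```text
(no output)
```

View pics/t3.png

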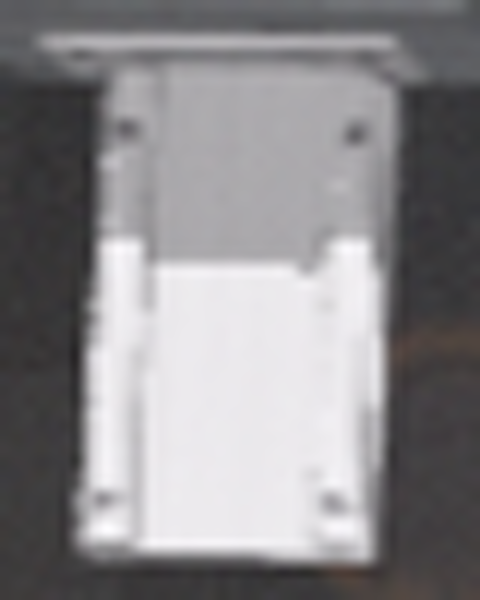

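View pics/s3.png

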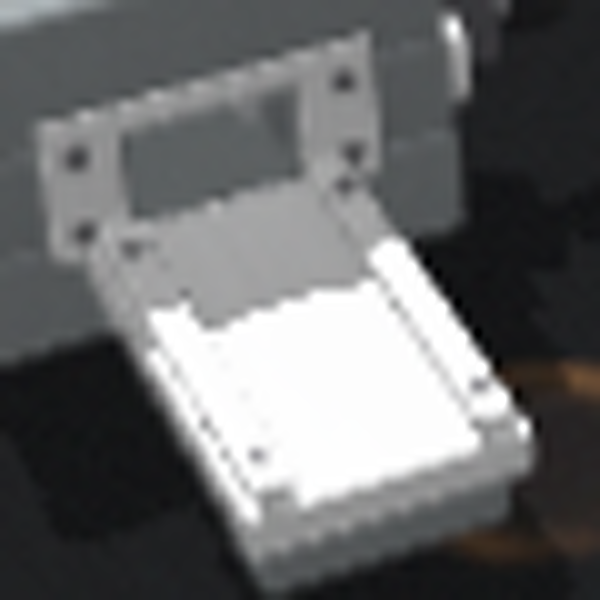

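```bash
python3 - <<'E'
from h import *
np.set_printoptions(precision=4,suppress=True)
def T(x,y,k,x0,y0):return (x+.5)/k-.5+x0,(y+.5)/k-.5+y0
t=[(126,128),(357,132),(105,498),(336,502)];s=[(133,248),(344,185),(258,455),(481,384)]
A=[];B=[];D=[]
for a,b in zip(t,s):
    ta=T(*a,12,155,175);sa=T(*b,10,150,195)
    A.append(P("top",*ta,.03));B.append(P("scene",*sa,.03));D.append(tri(*sa,*ta)[0]);print(A[-1],B[-1],tri(*sa,*ta))
for Q in(A,B,np.array(D)):
    m=[(Q[0]+Q[1])/2,(Q[2]+Q[3])/2];d=m[0]-m[1];e=Q[0]+Q[2]-Q[1]-Q[3]
    print(m[1],np.linalg.norm(d),np.degrees(np.arctan2(d[1],d[0])),np.degrees(np.arctan2(-e[0],e[1])),'axis y at x=.5:',m[1][1]+(0.5-m[1][0])*d[1]/d[0], np.linalg.norm(e)/2)
E
```

```text
[0.5453 0.2963 0.03  ] [0.5432 0.2965 0.03  ] (array([0.5453, 0.2963, 0.0287]), np.float64(0.0008431958650560929))
[0.5435 0.2514 0.03  ] [0.5419 0.2531 0.03  ] (array([0.544 , 0.252 , 0.0282]), np.float64(0.000634911229717415))
[0.4734 0.2987 0.03  ] [0.4716 0.2991 0.03  ] (array([0.4734, 0.2988, 0.0287]), np.float64(0.000508181275916096))
[0.4717 0.2544 0.03  ] [0.4702 0.2555 0.03  ] (array([0.4719, 0.2548, 0.0285]), np.float64(0.00010372140885443714))
[0.4726 0.2766 0.03  ] 0.071908845585816 -2.179878393255692 -2.2003409595021317 axis y at x=.5: 0.27553440544725305 0.04468162220216187
[0.4709 0.2773 0.03  ] 0.07169105603229813 -2.0306173388577022 -1.8759059839766379 axis y at x=.5: 0.27627740420590896 0.04354465607420922
[0.4727 0.2768 0.0286] 0.07208420439009773 -2.117590414248669 -1.7969965161349046 axis y at x=.5: 0.27578907337167263 0.044197452177653584
```

{"api": "play_rows", "payload": {
  "commands": "0.6 284 -657 -60 40; 0.6 284 -657 -60 40; 0.6 284 -657 -60 40; 0.6 284 -657 -60 40; 0.6 284 -657 -60 40; 0.6 284 -657 -60 40; 0.6 284 -657 -60 40; 0.6 284 -657 -60 40; 0.6 284 -657 -60 40; 0.6 284 -657 -60 40",
  "force": 40
}}

```text
time: 0.93
ee_pos: [0.3182, 0.1534, 0.1972]
tcp_rot: [180.0, 0.0, -156.6]
wrist_force: [1.8, -0.3, 0.4]
opening: 0.051
```

```bash
python3 -c "
from h import *
o=get_obs();print(o['q'],o['time'],o['tcp_rot'])"
```

```text
[ 2.57382852e+01 -2.25418434e+01 -1.78411658e+01  9.46752844e+01
  1.34514111e-03  2.30383095e+00] 0.9333 [ 1.79997635e+02  2.53186400e-02 -1.56565546e+02]
```

{"api": "play_rows", "payload": {
  "commands": "0.6 118 -275 -80 0; 0.6 118 -275 -80 0; 0.6 118 -275 -80 0; 0.6 118 -275 -80 0; 0.6 118 -275 -80 0; 0.6 118 -275 -80 0; 0.6 118 -275 -80 0; 0.6 118 -275 -80 0; 0.6 118 -275 -80 0; 0.6 118 -275 -80 0"
}}

```text
time: 1.77
ee_pos: [0.4357, -0.1204, 0.1166]
tcp_rot: [179.9, -0.1, -156.7]
wrist_force: [0.2, 0.2, 0.3]
opening: 0.051
```

```bash
python3 -c "
from h import *
snap('top','a1',(300,170,120,90),6)
snap('scene','a2',(320,120,100,100),6)
o=get_obs();print(o['ee_pos'],o['tcp_rot'])"
```

```text
[ 0.43586985 -0.11920042  0.11749152] [ 1.79976169e+02 -1.32783708e-02 -1.56592429e+02]
```

View pics/a1.png

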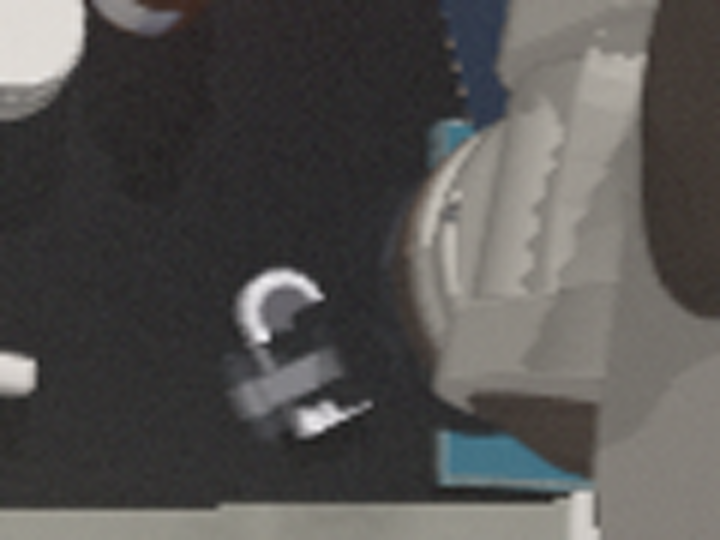

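View pics/a2.png

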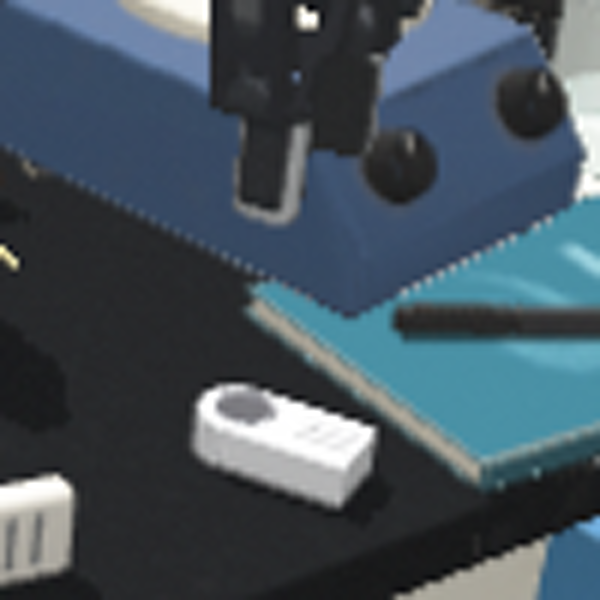

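{"api": "play_rows", "payload": {
  "commands": "0.6 5 -11 -40 0; 0.6 5 -11 -80 0; 0.6 5 -11 -100 0; 0.6 5 -11 -111 0; 0.6 5 -11 -111 0; 0.6 5 -11 -111 0"
}}

```text
time: 2.37
ee_pos: [0.4416, -0.1302, 0.0075]
tcp_rot: [-180.0, 0.0, -156.5]
wrist_force: [-0.1, -0.2, 0.7]
opening: 0.0514
```

```bash
python3 -c "
from h import *
snap('top','b1',(320,200,60,60),9)
snap('scene','b2',(330,150,70,70),8)
o=get_obs();print(o['ee_pos'],o['wrist_force'])"
```

```text
[ 0.4424584  -0.13069046  0.00852498] [-0.87292442 -0.94004178 -0.37762711]
```

View pics/b1.png

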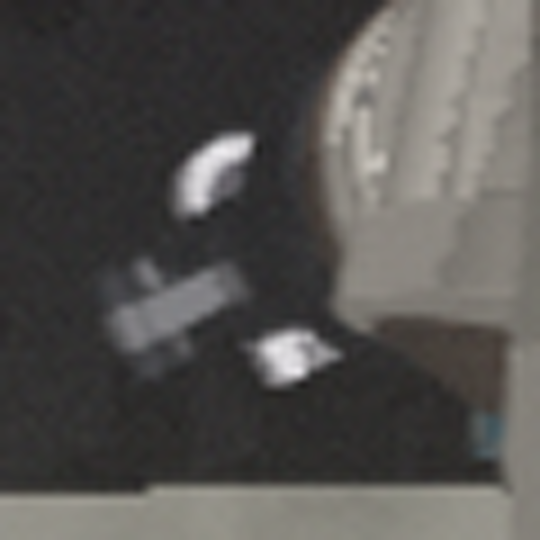

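View pics/b2.png

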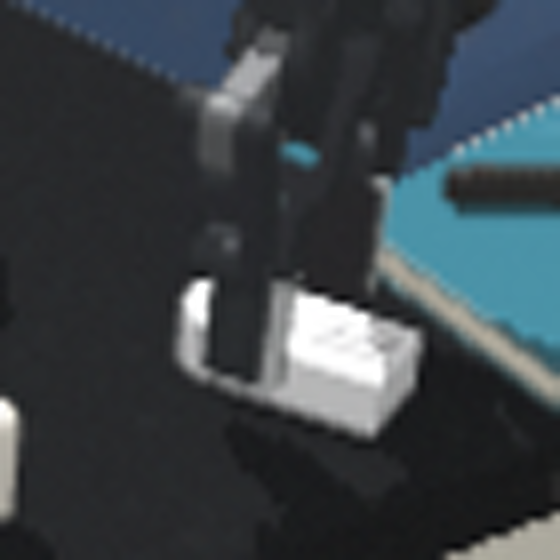

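{"api": "play_rows", "payload": {
  "commands": "0.6 0 0 -2 0; 0.2 0 0 -2 0; 0.2 0 0 -2 0; 0.2 0 0 -2 0; 0.2 0 0 -2 0; 0.2 0 0 -2 0; 0.2 0 0 -2 0",
  "force": 40
}}

```text
time: 3.05
ee_pos: [0.4418, -0.1309, 0.0053]
tcp_rot: [-180.0, 0.1, -156.6]
wrist_force: [-0.9, 1.4, 6.5]
opening: 0.0289
```

{"api": "play_rows", "payload": {
  "commands": "0.2 0 0 30 0; 0.2 0 0 70 0; 0.2 0 20 110 0; 0.2 5 60 140 -7; 0.2 15 100 140 -14; 0.2 25 140 140 -20; 0.2 35 180 140 -25.5; 0.2 45 220 140 -25.5; 0.2 50 260 140 -25.5; 0.2 55 300 140 -25.5"
}}

```text
time: 3.88
ee_pos: [0.493, 0.1485, 0.1444]
tcp_rot: [-180.0, 0.0, 177.9]
wrist_force: [0.5, -0.4, -0.9]
opening: 0.0294
```

{"api": "play_rows", "payload": {
  "commands": "0.2 3 40 0 0; 0.2 6 80 0 0; 0.2 6 106 0 0; 0.2 6 106 -20 0; 0.2 6 106 -50 0; 0.2 6 106 -60 0; 0.2 6 106 -60 0; 0.2 6 106 -60 0"
}}

```text
time: 4.55
ee_pos: [0.4987, 0.2521, 0.0846]
tcp_rot: [-180.0, -0.1, 177.9]
wrist_force: [0.4, -0.1, -1.1]
opening: 0.029
```

```bash
python3 -c "
from h import *
snap('top','c1',(140,160,80,80),7)
snap('scene','c2',(120,130,130,120),5)
o=get_obs();print(o['ee_pos'],o['tcp_rot'],o['wrist_force'],o['opening'])"
```

```text
[0.49969527 0.25244403 0.08613386] [1.79945097e+02 9.95459243e-02 1.77852893e+02] [ 0.3934815  -1.14357362 -0.33013332] 0.02914059202011897
```

View pics/c1.png

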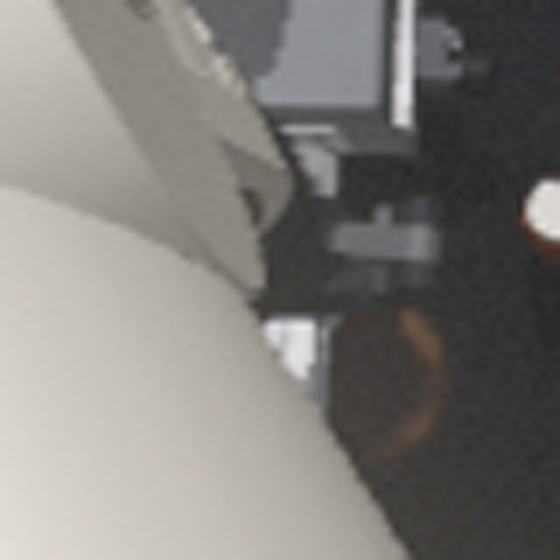

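View pics/c2.png

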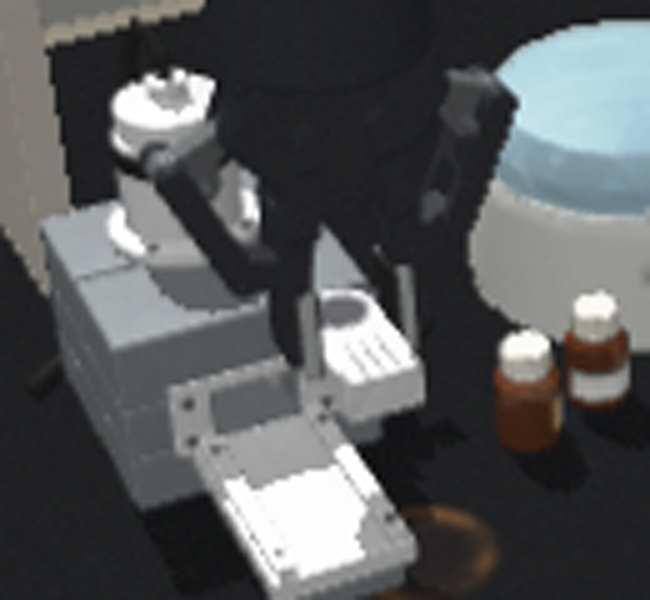

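```bash
python3 - <<'E'
from h import *
def T(x,y,k,x0,y0):return (x+.5)/k-.5+x0,(y+.5)/k-.5+y0
o=get_obs();z=o['ee_pos'][2]-.0055+.018
a=[P("scene",*T(x,y,5,120,130),z) for x,y in((350,387),(423,370),(343,310))];print(a,(a[0]+a[1])/2,z)
E
```

```text
[array([0.46228432, 0.26900866, 0.09863386]), array([0.45884428, 0.24245456, 0.09863386]), array([0.50934854, 0.25167368, 0.09863386])] [0.4605643  0.25573161 0.09863386] 0.09863385549960671
```

{"api": "play_rows", "payload": {
  "commands": "0.2 5 23 0 0; 0.2 5 23 -15 0; 0.2 5 23 -30 0; 0.2 5 23 -45 0; 0.2 5 23 -49 0; 0.2 5 23 -49 0; 0.2 5 23 -49 0"
}}

```text
time: 5.23
ee_pos: [0.5045, 0.2756, 0.0368]
tcp_rot: [180.0, 0.1, 177.9]
wrist_force: [-0.4, -1.0, -0.9]
opening: 0.0288
```

```bash
python3 -c "
from h import *
snap('scene','d2',(130,170,100,90),6)
o=get_obs();print(o['ee_pos'],o['tcp_rot'],o['wrist_force'],o['opening'])"
```

```text
[0.50470776 0.27574453 0.03706397] [1.79939333e+02 1.01297211e-01 1.77877177e+02] [-0.17756103 -0.38052134 -1.46230428] 0.02906598154560153
```

View pics/d2.png

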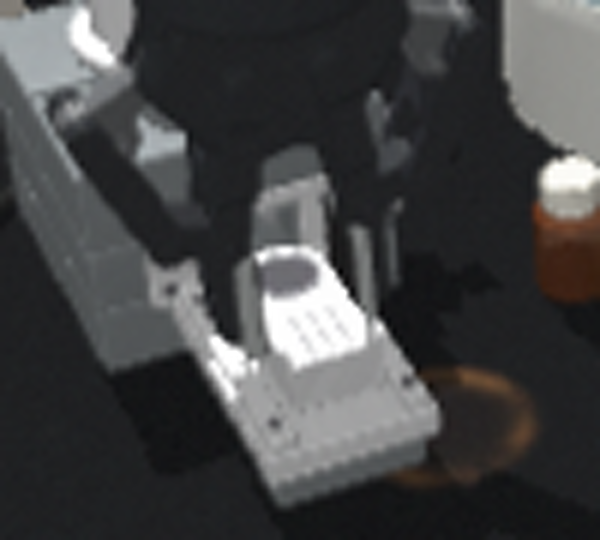

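{"api": "play_rows", "payload": {
  "commands": "0.2 0 0 -2 0; 0.2 0 0 -4 0; 0.2 0 0 -5 0; 0.2 0 0 -5 0"
}}

```text
time: 5.62
ee_pos: [0.504, 0.2755, 0.0304]
tcp_rot: [180.0, 0.0, 177.9]
wrist_force: [0.2, 0.1, -1.0]
opening: 0.029
```

{"api": "play_rows", "payload": {
  "commands": "0.2 0 0 -0.5 0; 0.2 0 0 -1 0; 0.2 0 0 -1 0"
}}

```text
time: 5.87
ee_pos: [0.504, 0.2756, 0.0304]
tcp_rot: [180.0, 0.0, 177.9]
wrist_force: [-2.8, -1.9, 6.3]
opening: 0.0288
```

{"api": "play_rows", "payload": {
  "commands": "0.5 0 0 0 0; 0.5 0 0 0 0; 0.5 0 0 0 0; 0.5 0 0 5 0; 0.5 0 0 30 0; 0.5 0 0 70 0; 0.5 0 -20 100 0; 0.5 -10 -60 100 0; 0.5 -20 -100 100 0; 0.5 -25 -140 100 0"
}}

```text
time: 6.7
ee_pos: [0.4782, 0.1346, 0.1303]
tcp_rot: [180.0, 0.1, 178.0]
wrist_force: [-0.5, -0.3, 0.5]
opening: 0.0426
```

```bash
python3 -c "
from h import *
snap('top','e1',(140,150,150,100),5)
snap('scene','e2',(120,130,130,120),5)
o=get_obs();print(o['ee_pos'],o['tcp_rot'],o['wrist_force'],o['opening'])"
```

```text
[0.47832289 0.13150542 0.13031595] [-1.79951716e+02  4.62075603e-02  1.77662621e+02] [ 0.32408149 -0.40219252 -0.68705516] 0.04265203518358149
```

View pics/e1.png

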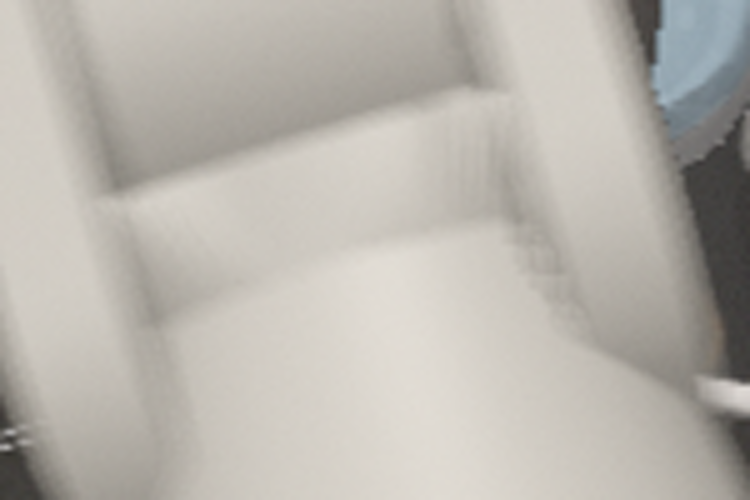

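View pics/e2.png

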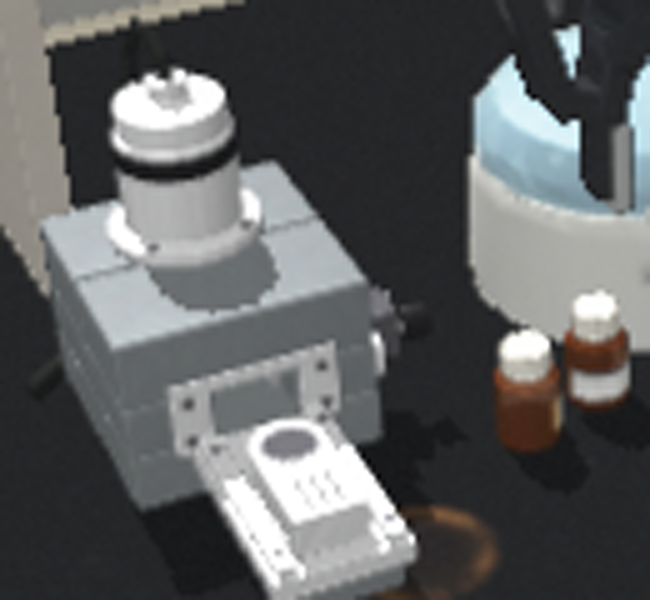

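{"api": "play_rows", "payload": {
  "commands": "0.5 -39 -112 -10 80.5; 0.5 -39 -112 -10 80.5; 0.5 -39 -112 -10 80.5; 0.5 -39 -112 -10 80.5; 0.5 -39 -112 -10 80.5; 0.5 -39 -112 -10 80.5; 0.5 -39 -112 -10 80.5; 0.5 -39 -112 -10 80.5; 0.5 -39 -112 -10 80.5; 0.5 -39 -112 -10 80.5"
}}

```text
time: 7.63
ee_pos: [0.4402, 0.0239, 0.1197]
tcp_rot: [-180.0, 0.0, -112.2]
wrist_force: [-0.6, -0.3, -0.2]
opening: 0.0424
```

{"api": "play_rows", "payload": {
  "commands": "0.5 0 0 -20 9; 0.5 0 0 -40 9; 0.5 0 0 -40 9; 0.5 0 0 -40 9"
}}

```text
time: 7.97
ee_pos: [0.4395, 0.0238, 0.0792]
tcp_rot: [179.9, -0.0, -103.6]
wrist_force: [0.8, 0.8, 1.0]
opening: 0.0426
```

```bash
python3 -c "
from h import *
snap('top','f1',(200,170,130,80),5.5)
snap('scene','f2',(240,150,120,100),5.5)
o=get_obs();print(o['ee_pos'],o['tcp_rot'],o['wrist_force'],o['opening'],o['q'])
def T(x,y,k,x0,y0):return (x+.5)/k-.5+x0,(y+.5)/k-.5+y0
for p in((295,525),(370,503),(290,444)):print(P('scene',*T(*p,5,120,130),.043))
"
```

```text
[0.44045631 0.02374145 0.08061595] [-1.79940660e+02  2.02085744e-02 -1.03611349e+02] [-0.45595973  0.12835384  0.12135848] 0.04264129905177387 [ 3.08387545e+00 -1.03613365e+01 -2.13367828e+01  7.89619100e+01
  2.30959740e-03 -7.33047642e+01]
[0.46760114 0.29312162 0.043     ]
[0.46574197 0.26450588 0.043     ]
[0.51454734 0.27614891 0.043     ]
```

View pics/f1.png

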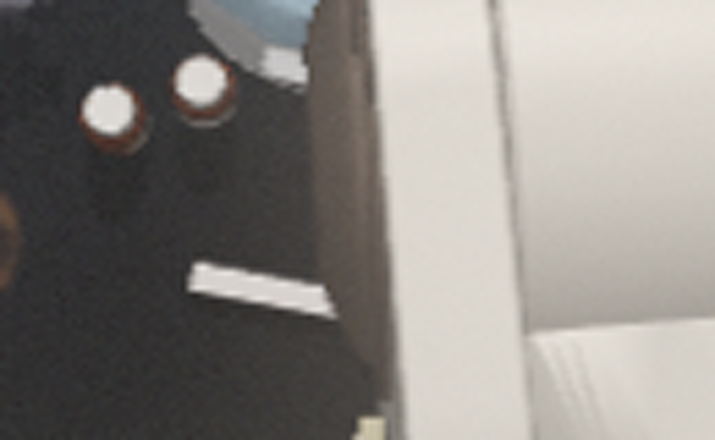

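View pics/f2.png

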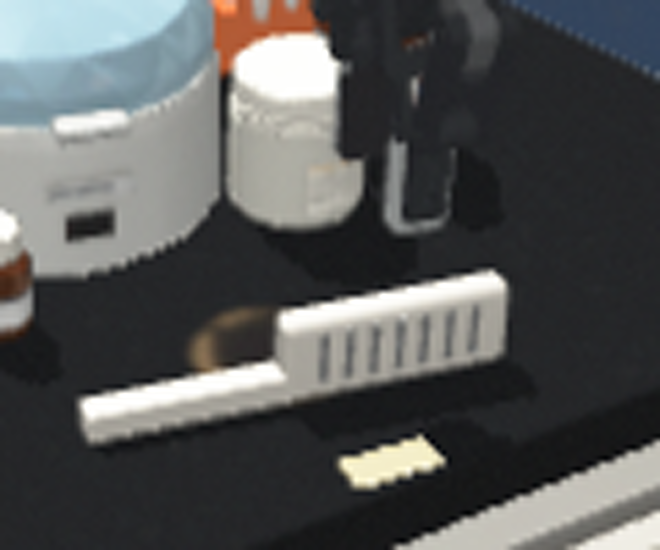

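{"api": "play_rows", "payload": {
  "commands": "0.5 -1 -5 0 2; 0.5 -1 -5 -30 2; 0.5 -1 -5 -55 2; 0.5 -1 -5 -72 2; 0.5 -1 -5 -72 2; 0.5 -1 -5 -72 2; 0 -1 -5 -72 2; 0 -1 -5 -72 2; 0 -1 -5 -72 2; 0 -1 -5 -72 2",
  "force": 40
}}

```text
time: 8.9
ee_pos: [0.4402, 0.0186, 0.0093]
tcp_rot: [-179.8, 0.0, -101.5]
wrist_force: [-0.5, -0.2, 6.2]
opening: 0.0133
```

{"api": "play_rows", "payload": {
  "commands": "0 0 0 0 0; 0 0 0 0 0; 0 0 0 0 0; 0 0 0 0 0"
}}

```text
time: 9.23
ee_pos: [0.4402, 0.0186, 0.0093]
tcp_rot: [-179.8, 0.0, -101.5]
wrist_force: [-0.2, 0.4, 5.8]
opening: 0.0128
```

```bash
python3 -c "
from h import *
snap('scene','g2',(240,150,120,100),5.5)
o=get_obs();print(o['ee_pos'],o['tcp_rot'],o['wrist_force'],o['opening'])
"
```

```text
[0.44022648 0.01860535 0.00928918] [-1.79825793e+02  4.44999367e-02 -1.01541013e+02] [-0.13015968  0.08672658  6.53630191] 0.013274751675847404
```

View pics/g2.png

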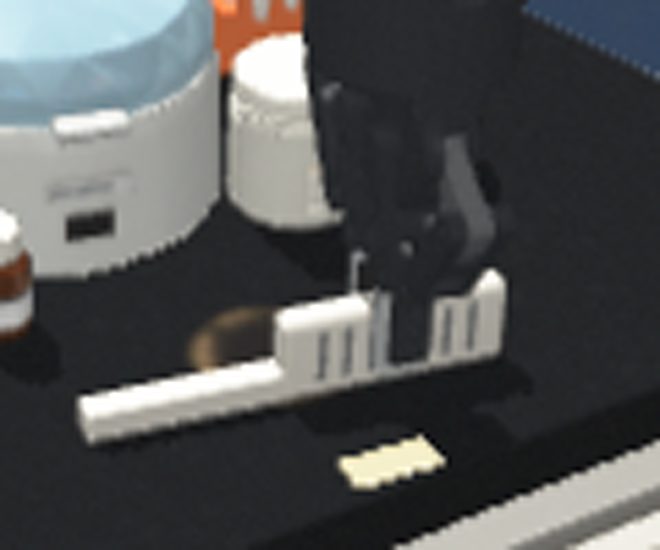

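{"api": "play_rows", "payload": {
  "commands": "0 0 0 30 0; 0 -20 0 70 0; 0 -50 10 110 0; 0 -80 30 125 -7; 0 -121 60 125 -14; 0 -121 100 125 -21; 0 -121 140 125 -28; 0 -121 180 125 -35; 0 -121 220 125 -42; 0 -121 264 125 -49"
}}

```text
time: 10.12
ee_pos: [0.3191, 0.2303, 0.1337]
tcp_rot: [-180.0, 0.1, -143.2]
wrist_force: [1.5, -0.4, -1.0]
opening: 0.0131
```

{"api": "play_rows", "payload": {
  "commands": "0 0 0 0 -7; 0 0 0 0 -14; 0 0 0 0 -21; 0 0 0 0 -28; 0 0 0 0 -31.6; 0 0 0 0 -31.6; 0 0 0 0 -31.6"
}}

```text
time: 10.7
ee_pos: [0.3196, 0.2287, 0.1331]
tcp_rot: [180.0, 0.0, -174.4]
wrist_force: [-0.0, -0.7, -1.3]
opening: 0.0132
```

```bash
python3 -c "
from h import *
snap('scene','i2',(60,100,160,150),4)
snap('top','i1',(120,120,140,120),5)
o=get_obs();print(o['ee_pos'],o['tcp_rot'],o['wrist_force'],o['opening'])
"
```

```text
[0.31954588 0.22860112 0.13288373] [ 1.79982573e+02  2.98790633e-02 -1.74435605e+02] [ 0.49570567 -0.29094433 -1.43540099] 0.013368528894686172
```

View pics/i2.png

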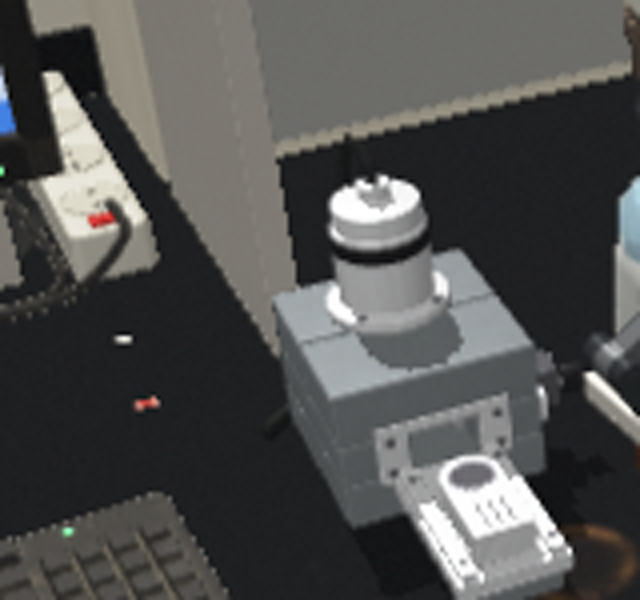

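View pics/i1.png

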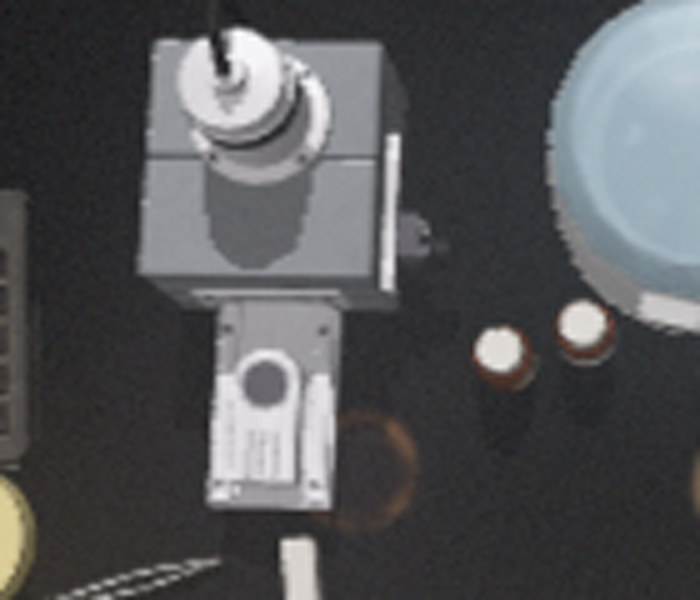

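{"api": "play_rows", "payload": {
  "commands": "0 0 30 0 -4; 0 0 53.5 0 -7.7; 0 0 53.5 -20 -7.7; 0 0 53.5 -50 -7.7; 0 0 53.5 -50 -7.7; 0 0 53.5 -50 -7.7"
}}

```text
time: 11.3
ee_pos: [0.3187, 0.2814, 0.0819]
tcp_rot: [-179.9, -0.1, 177.8]
wrist_force: [0.4, -1.0, -0.4]
opening: 0.0131
```

```bash
python3 -c "
from h import *
snap('scene','j2',(120,180,100,90),6)
snap('top','j1',(150,180,60,80),8)
o=get_obs();print(o['ee_pos'],o['tcp_rot'],o['wrist_force'],o['opening'])
"
```

```text
[0.31987828 0.28221644 0.08398573] [1.79949272e+02 5.44111006e-02 1.77757895e+02] [-0.47441471 -0.16355118 -0.89912836] 0.013158368981664273
```

View pics/j2.png

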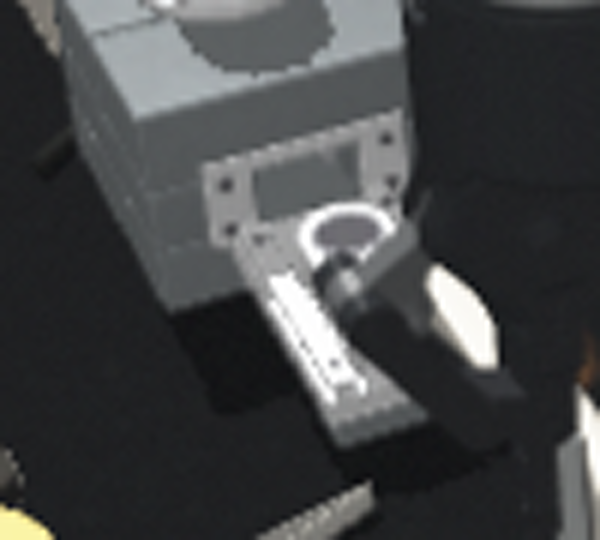

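View pics/j1.png

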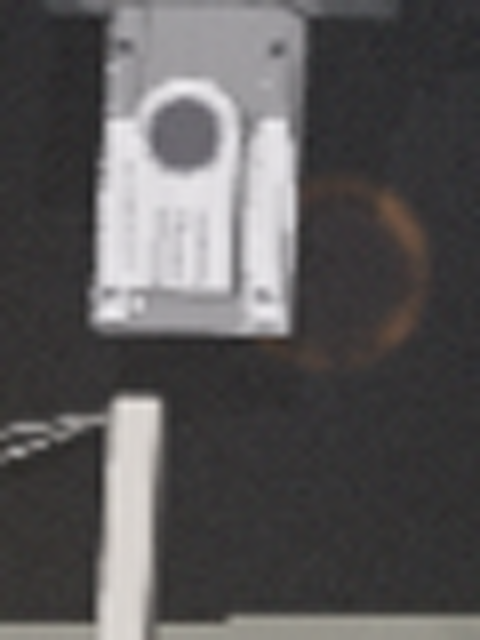

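```bash
python3 - <<'E'
from h import *
np.set_printoptions(precision=4,suppress=True)
def T(x,y,k=8,x0=150,y0=180):return (x+.5)/k-.5+x0,(y+.5)/k-.5+y0
for x,y,z in((111,397,.0867),(163,397,.0867),(98,639,.0867),(151,639,.0867),(150,289,.043),(230,292,.043),(184,134,.043)):print(P("top",*T(x,y),z))
E
```

```text
[0.4392 0.2835 0.0867]
[0.439  0.2696 0.0867]
[0.3761 0.2854 0.0867]
[0.3758 0.2715 0.0867]
[0.4726 0.2841 0.043 ]
[0.4713 0.2614 0.043 ]
[0.5167 0.2753 0.043 ]
```

{"api": "play_rows", "payload": {
  "commands": "0 0 1 -20 0; 0 0 1 -40 0; 0 0 1 -46 0; 0 0 1 -46 0; 0 10 0.6 -46 0; 0 20 0.3 -46 0; 0 26 0 -46 0; 0 26 0 -46 0; 0 26 0 -46 0"
}}

```text
time: 12.15
ee_pos: [0.3461, 0.282, 0.0369]
tcp_rot: [180.0, 0.0, 177.7]
wrist_force: [-0.7, 1.0, -0.7]
opening: 0.0134
```

```bash
python3 -c "
from h import *
snap('scene','k2',(120,180,100,90),6)
snap('top','k1',(150,180,60,80),8)
for i in range(2):
  o=get_obs();print(o['ee_pos'],o['tcp_rot'],o['wrist_force'],o['opening'])
"
```

```text
[0.34545904 0.28196391 0.03658177] [-1.79992223e+02 -1.34270796e-02  1.77722045e+02] [ 0.56942289 -0.16302606 -0.22465341] 0.013095090972655996
[0.34545904 0.28196391 0.03658177] [-1.79992223e+02 -1.34270796e-02  1.77722045e+02] [ 0.56942289 -0.16302606 -0.22465341] 0.013095090972655996
```

View pics/k2.png

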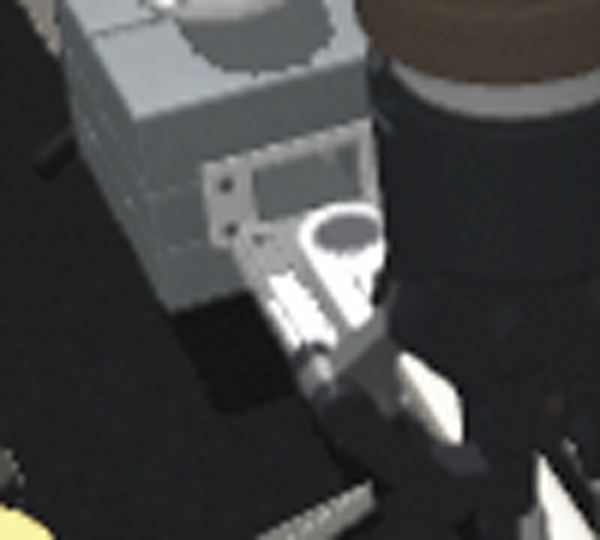

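View pics/k1.png

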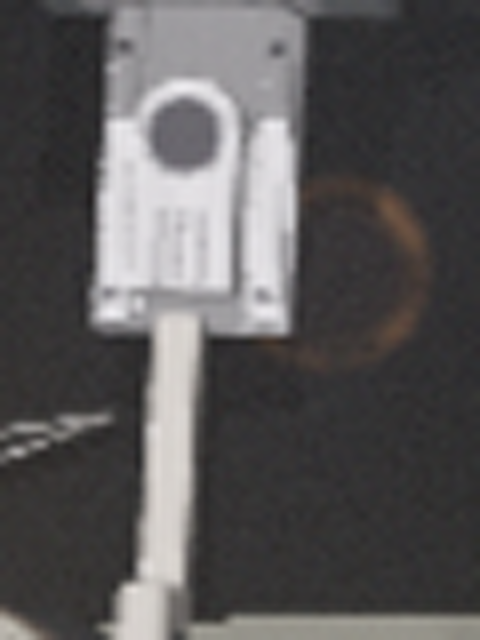

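{"api": "play_rows", "payload": {
  "commands": "0 2 -2 0 0; 0 4 -2.2 0 0; 0 6 -2.2 0 0; 0 8 -2.3 0 0; 0 10 -2.4 0 0; 0 12 -2.4 0 0; 0 14 -2.5 0 0; 0 16 -2.6 0 0; 0 18 -2.7 0 0; 0 20 -2.7 0 0"
}}

```text
time: 13.08
ee_pos: [0.3656, 0.2793, 0.0365]
tcp_rot: [-180.0, -0.0, 177.7]
wrist_force: [-1.3, 0.3, 0.0]
opening: 0.0129
```

```bash
python3 -c "
from h import *
snap('scene','l2',(120,180,100,90),6)
snap('top','l1',(150,170,60,80),8)
o=get_obs();print(o['ee_pos'],o['tcp_rot'],o['wrist_force'],o['opening'])
"
```

```text
[0.36581627 0.27935239 0.03648928] [-1.79999814e+02  1.36965185e-02  1.77725674e+02] [ 0.53267361 -0.29639212 -1.04198048] 0.013923538045730044
```

View pics/l1.png

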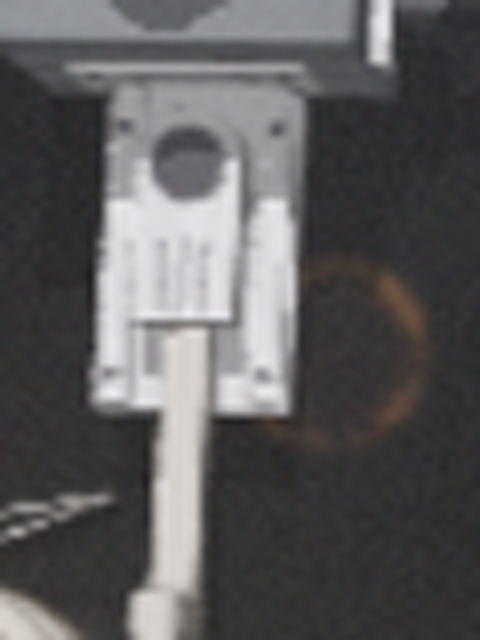

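{"api": "play_rows", "payload": {
  "commands": "0 1.5 0 0 0; 0 3 -0.1 0 0; 0 4.5 -0.2 0 0; 0 6 -0.2 0 0; 0 7.5 -0.3 0 0; 0 9 -0.3 0 0; 0 10.5 -0.4 0 0; 0 12 -0.4 0 0"
}}

```text
time: 13.85
ee_pos: [0.3776, 0.2789, 0.0365]
tcp_rot: [-180.0, -0.0, 177.7]
wrist_force: [0.4, -0.4, 0.2]
opening: 0.0134
```

{"api": "play_rows", "payload": {
  "commands": "0 1 0 0 0; 0 2 -0.1 0 0; 0 3 -0.1 0 0; 0 4 -0.1 0 0"
}}

```text
time: 14.18
ee_pos: [0.3815, 0.2789, 0.0365]
tcp_rot: [180.0, 0.0, 177.7]
wrist_force: [-0.1, -0.0, -1.1]
opening: 0.0135
```

{"api": "play_rows", "payload": {
  "commands": "0 1 0 0 0; 0 2 -0.1 0 0; 0 3 -0.1 0 0; 0 4 -0.1 0 0"
}}

```text
time: 14.52
ee_pos: [0.3856, 0.2787, 0.0365]
tcp_rot: [-180.0, -0.0, 177.7]
wrist_force: [-0.5, -0.8, -1.2]
opening: 0.0134
```

```bash
python3 -c "
from h import *
snap('top','m1',(150,170,60,80),8)
o=get_obs();print(o['ee_pos'],o['tcp_rot'],o['wrist_force'],o['opening'])
"
```

```text
[0.38569493 0.2787678  0.03650689] [1.79997974e+02 8.10354901e-03 1.77738703e+02] [-0.36910595 -0.10533036 -1.60968079] 0.013059509477786302
```

View pics/m1.png

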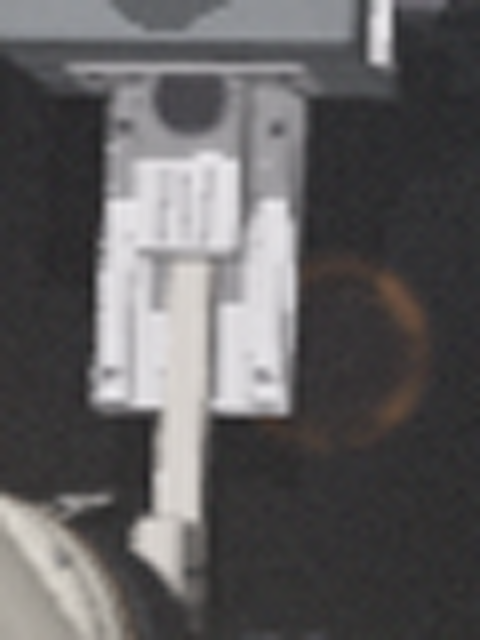

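{"api": "play_rows", "payload": {
  "commands": "0 1 0 0 0; 0 2 -0.1 0 0; 0 3 -0.1 0 0; 0 4 -0.1 0 0; 0 5 -0.2 0 0"
}}

```text
time: 14.98
ee_pos: [0.3906, 0.2786, 0.0365]
tcp_rot: [180.0, 0.0, 177.7]
wrist_force: [-0.1, 0.7, -0.9]
opening: 0.0132
```

{"api": "play_rows", "payload": {
  "commands": "0 1 0 0 0; 0 2 -0.1 0 0; 0 3 -0.1 0 0; 0 4 -0.1 0 0; 0 5 -0.2 0 0"
}}

```text
time: 15.4
ee_pos: [0.3956, 0.2783, 0.0365]
tcp_rot: [-180.0, 0.0, 177.7]
wrist_force: [-0.5, 0.8, 0.3]
opening: 0.0136
```

{"api": "play_rows", "payload": {
  "commands": "0 1 0 0 0; 0 2 -0.1 0 0; 0 3 -0.1 0 0; 0 4 -0.1 0 0; 0 5 -0.2 0 0"
}}

```text
time: 15.82
ee_pos: [0.4005, 0.2782, 0.0365]
tcp_rot: [180.0, -0.0, 177.7]
wrist_force: [-0.2, -0.1, -0.5]
opening: 0.0132
```

{"api": "play_rows", "payload": {
  "commands": "0 1 0 0 0; 0 2 -0.1 0 0; 0 3 -0.1 0 0; 0 4 -0.1 0 0"
}}

```text
time: 16.15
ee_pos: [0.4043, 0.2781, 0.0365]
tcp_rot: [180.0, -0.0, 177.7]
wrist_force: [-4.1, 0.8, 0.6]
opening: 0.0132
```

{"api": "play_rows", "payload": {
  "commands": "0 1 0 0 0; 0 2 -0.1 0 0; 0 3 -0.1 0 0; 0 4 -0.1 0 0"
}}

```text
time: 16.48
ee_pos: [0.4084, 0.2779, 0.0364]
tcp_rot: [-180.0, -0.0, 177.7]
wrist_force: [-4.4, -0.4, 0.9]
opening: 0.0132
```

{"api": "play_rows", "payload": {
  "commands": "0 1 0 0 0; 0 2 -0.1 0 0; 0 3 -0.1 0 0; 0 4 -0.1 0 0"
}}

```text
time: 16.82
ee_pos: [0.4126, 0.2778, 0.0365]
tcp_rot: [-180.0, 0.0, 177.7]
wrist_force: [-4.3, -0.3, -0.5]
opening: 0.0135
```

{"api": "play_rows", "payload": {
  "commands": "0 1 0 0 0; 0 2 -0.1 0 0; 0 3 -0.1 0 0; 0 4 -0.1 0 0"
}}

```text
time: 17.15
ee_pos: [0.4166, 0.2777, 0.0365]
tcp_rot: [-180.0, 0.0, 177.7]
wrist_force: [-3.5, 0.3, 0.0]
opening: 0.0129
```

{"api": "play_rows", "payload": {
  "commands": "0 1 0 0 0; 0 2 -0.1 0 0; 0 3 -0.1 0 0; 0 4 -0.1 0 0; 0 5 -0.2 0 0; 0 6 -0.2 0 0"
}}

```text
time: 17.65
ee_pos: [0.4226, 0.2776, 0.0365]
tcp_rot: [180.0, 0.0, 177.7]
wrist_force: [-3.3, 1.7, -0.4]
opening: 0.0137
```

{"api": "play_rows", "payload": {
  "commands": "0 1 0 0 0; 0 2 -0.1 0 0; 0 3 -0.1 0 0; 0 4 -0.1 0 0; 0 5 -0.2 0 0; 0 6 -0.2 0 0"
}}

```text
time: 18.15
ee_pos: [0.4286, 0.2774, 0.0365]
tcp_rot: [180.0, 0.0, 177.7]
wrist_force: [-3.1, 1.3, -0.8]
opening: 0.0135
```

{"api": "play_rows", "payload": {
  "commands": "0 1 0 0 0; 0 2 -0.1 0 0; 0 3 -0.1 0 0; 0 4 -0.1 0 0; 0 5 -0.2 0 0; 0 6 -0.2 0 0"
}}

```text
time: 18.65
ee_pos: [0.4346, 0.2772, 0.0365]
tcp_rot: [180.0, 0.0, 177.7]
wrist_force: [-2.9, 0.5, -0.9]
opening: 0.0133
```

{"api": "play_rows", "payload": {
  "commands": "0 1 0 0 0; 0 2 -0.1 0 0; 0 3 -0.1 0 0; 0 4 -0.1 0 0; 0 5 -0.2 0 0; 0 6 -0.2 0 0"
}}

```text
time: 19.15
ee_pos: [0.4406, 0.2769, 0.0365]
tcp_rot: [-180.0, 0.0, 177.7]
wrist_force: [-3.0, 0.7, 0.3]
opening: 0.0136
```

```bash
python3 -c "
from h import *
snap('top','n1',(150,150,70,100),6)
snap('scene','n2',(120,180,100,90),6)
o=get_obs();print(o['ee_pos'],o['tcp_rot'],o['wrist_force'],o['opening'])
"
```

```text
[0.44074727 0.27684771 0.0364717 ] [-1.79985964e+02  2.09781923e-02  1.77723327e+02] [-0.44758956 -0.19467724 -1.33943729] 0.013290753039638052
```

View pics/n1.png

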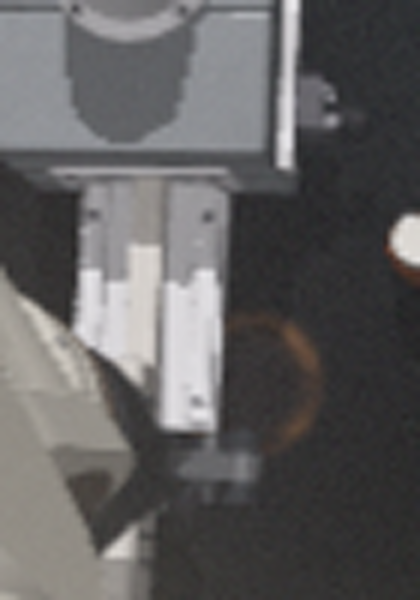

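View pics/n2.png

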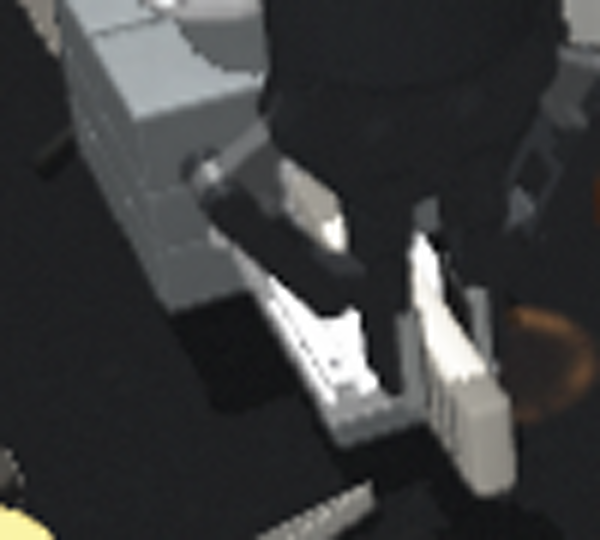

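{"api": "play_rows", "payload": {
  "commands": "0 0.7 0 0 0; 0 1.4 0 0 0; 0 2 -0.1 0 0; 0 2.7 -0.1 0 0; 0 3.4 -0.1 0 0; 0 4 -0.1 0 0"
}}

```text
time: 19.75
ee_pos: [0.4445, 0.2768, 0.0365]
tcp_rot: [-180.0, -0.0, 177.7]
wrist_force: [-3.6, 0.9, 0.0]
opening: 0.0133
```

{"api": "play_rows", "payload": {
  "commands": "0 0.5 0 0 0; 0 1 0 0 0; 0 1.5 -0.1 0 0; 0 2 -0.1 0 0"
}}

```text
time: 20.08
ee_pos: [0.4465, 0.2767, 0.0365]
tcp_rot: [-180.0, -0.0, 177.7]
wrist_force: [-3.5, 0.7, -0.0]
opening: 0.0135
```

{"api": "play_rows", "payload": {
  "commands": "0 0.5 0 0 0; 0 1 0 0 0; 0 1.5 -0.1 0 0; 0 2 -0.1 0 0"
}}

```text
time: 20.42
ee_pos: [0.4485, 0.2766, 0.0365]
tcp_rot: [180.0, 0.0, 177.7]
wrist_force: [-3.4, 0.1, 0.2]
opening: 0.0131
```

{"api": "play_rows", "payload": {
  "commands": "0 0.4 0 0 0; 0 0.8 0 0 0; 0 1.2 0 0 0"
}}

```text
time: 20.67
ee_pos: [0.4497, 0.2766, 0.0365]
tcp_rot: [-180.0, -0.0, 177.7]
wrist_force: [-3.7, -1.1, -0.4]
opening: 0.0132
```

{"api": "play_rows", "payload": {
  "commands": "0 0.4 0 0 0; 0 0.8 0 0 0; 0 1.2 -0.1 0 0"
}}

```text
time: 20.92
ee_pos: [0.4509, 0.2766, 0.0365]
tcp_rot: [180.0, 0.0, 177.7]
wrist_force: [-3.6, 0.5, 0.0]
opening: 0.0132
```

Force is still on the riding plateau (~3.5 N). On in ~1 mm steps.

{"api": "play_rows", "payload": {
  "commands": "0 0.4 0 0 0; 0 0.8 0 0 0; 0 1.2 -0.1 0 0"
}}

```text
time: 21.17
ee_pos: [0.4521, 0.2765, 0.0365]
tcp_rot: [180.0, -0.0, 177.7]
wrist_force: [-3.9, 1.4, -0.2]
opening: 0.0131
```

{"api": "play_rows", "payload": {
  "commands": "0 0.4 0 0 0; 0 0.8 0 0 0; 0 1.2 0 0 0"
}}

```text
time: 21.42
ee_pos: [0.4533, 0.2765, 0.0365]
tcp_rot: [-180.0, 0.0, 177.7]
wrist_force: [-3.3, 0.6, -0.5]
opening: 0.013
```

{"api": "play_rows", "payload": {
  "commands": "0 0.4 0 0 0; 0 0.8 0 0 0; 0 1.2 -0.1 0 0"
}}

```text
time: 21.67
ee_pos: [0.4545, 0.2764, 0.0365]
tcp_rot: [180.0, 0.0, 177.7]
wrist_force: [-2.7, 1.2, -0.5]
opening: 0.0132
```

{"api": "play_rows", "payload": {
  "commands": "0 0.4 0 0 0; 0 0.8 0 0 0; 0 1 -0.1 0 0"
}}

```text
time: 21.92
ee_pos: [0.4555, 0.2763, 0.0365]
tcp_rot: [180.0, 0.0, 177.7]
wrist_force: [-3.1, 0.7, -1.0]
opening: 0.0134
```

{"api": "play_rows", "payload": {
  "commands": "0 0.4 0 0 0; 0 0.8 0 0 0; 0 1 0 0 0"
}}

```text
time: 22.17
ee_pos: [0.4565, 0.2763, 0.0365]
tcp_rot: [180.0, 0.0, 177.7]
wrist_force: [-3.0, 0.5, -0.2]
opening: 0.0132
```

{"api": "play_rows", "payload": {
  "commands": "0 0.4 0 0 0; 0 0.8 0 0 0; 0 1 -0.1 0 0"
}}

```text
time: 22.42
ee_pos: [0.4576, 0.2762, 0.0365]
tcp_rot: [180.0, 0.0, 177.7]
wrist_force: [-3.4, 0.5, -1.0]
opening: 0.0137
```

{"api": "play_rows", "payload": {
  "commands": "0 0.4 0 0 0; 0 0.8 0 0 0; 0 0.8 0 0 0"
}}

```text
time: 22.67
ee_pos: [0.4584, 0.2762, 0.0365]
tcp_rot: [180.0, 0.0, 177.7]
wrist_force: [-2.1, 0.4, 0.3]
opening: 0.0133
```

{"api": "play_rows", "payload": {
  "commands": "0 0.4 0 0 0; 0 0.8 0 0 0; 0 0.8 0 0 0"
}}

```text
time: 22.92
ee_pos: [0.4591, 0.2761, 0.0365]
tcp_rot: [-180.0, 0.0, 177.7]
wrist_force: [-2.3, 0.9, -0.9]
opening: 0.013
```

{"api": "play_rows", "payload": {
  "commands": "0 0.4 0 0 0; 0 0.8 -0.1 0 0; 0 0.8 -0.1 0 0"
}}

```text
time: 23.17
ee_pos: [0.46, 0.2761, 0.0365]
tcp_rot: [180.0, 0.0, 177.7]
wrist_force: [-2.0, 0.2, -0.2]
opening: 0.0133
```

{"api": "play_rows", "payload": {
  "commands": "0 0.3 0 0 0; 0 0.6 0 0 0; 0 0.6 0 0 0"
}}

```text
time: 23.42
ee_pos: [0.4606, 0.2761, 0.0365]
tcp_rot: [180.0, 0.0, 177.7]
wrist_force: [-2.2, 0.6, 0.1]
opening: 0.0133
```

{"api": "play_rows", "payload": {
  "commands": "0 0.3 0 0 0; 0 0.6 0 0 0; 0 0.6 0 0 0"
}}

```text
time: 23.67
ee_pos: [0.4612, 0.2761, 0.0365]
tcp_rot: [180.0, 0.0, 177.7]
wrist_force: [-2.4, -0.0, -1.4]
opening: 0.0134
```

{"api": "play_rows", "payload": {
  "commands": "0 0.3 0 0 0; 0 0.6 0 0 0; 0 0.6 0 0 0"
}}

```text
time: 23.92
ee_pos: [0.4618, 0.276, 0.0365]
tcp_rot: [-180.0, 0.0, 177.7]
wrist_force: [-1.2, 0.1, -1.5]
opening: 0.0134
```

{"api": "play_rows", "payload": {
  "commands": "0 0.3 0 0 0; 0 0.5 0 0 0; 0 0.5 0 0 0"
}}

```text
time: 24.17
ee_pos: [0.4623, 0.276, 0.0365]
tcp_rot: [-180.0, 0.0, 177.7]
wrist_force: [-1.0, 0.3, -0.5]
opening: 0.0134
```

{"api": "play_rows", "payload": {
  "commands": "0 0.3 0 0 0; 0 0.5 0 0 0; 0 0.5 0 0 0"
}}

```text
time: 24.42
ee_pos: [0.4628, 0.2761, 0.0365]
tcp_rot: [180.0, 0.0, 177.7]
wrist_force: [-1.7, 0.2, -0.7]
opening: 0.0135
```

{"api": "play_rows", "payload": {
  "commands": "0 0.3 0 0 0; 0 0.5 0 0 0; 0 0.5 0 0 0"
}}

```text
time: 24.67
ee_pos: [0.4633, 0.2761, 0.0365]
tcp_rot: [180.0, 0.0, 177.7]
wrist_force: [-0.4, -0.1, -0.4]
opening: 0.0136
```

{"api": "play_rows", "payload": {
  "commands": "0 0.3 0 0 0; 0 0.5 0 0 0; 0 0.5 0 0 0"
}}

```text
time: 24.92
ee_pos: [0.4638, 0.276, 0.0365]
tcp_rot: [180.0, 0.0, 177.7]
wrist_force: [-0.9, 0.3, -1.1]
opening: 0.0135
```

{"api": "play_rows", "payload": {
  "commands": "0 0.3 0 0 0; 0 0.5 0 0 0; 0 0.5 0 0 0"
}}

```text
time: 25.17
ee_pos: [0.4643, 0.276, 0.0365]
tcp_rot: [-180.0, 0.0, 177.7]
wrist_force: [0.0, 0.1, -0.7]
opening: 0.0133
```

```bash
python3 -c "
from h import *
snap('top','p1',(170,150,50,50),8)
a=cv2.imread('pics/n1_raw.png');b=cv2.imread('pics/p1_raw.png');c=cv2.imread('pics/j1_raw.png')
g=lambda i:cv2.resize(i[155:180,190:220],None,fx=8,fy=8,interpolation=cv2.INTER_CUBIC)
cv2.imwrite('pics/cmp.png',np.hstack([g(c),g(a),g(b)]))
o=get_obs();print(o['wrist_force'])
"
```

```text
[-0.40728778 -1.14810064 -1.04745282]
```

View pics/cmp.png

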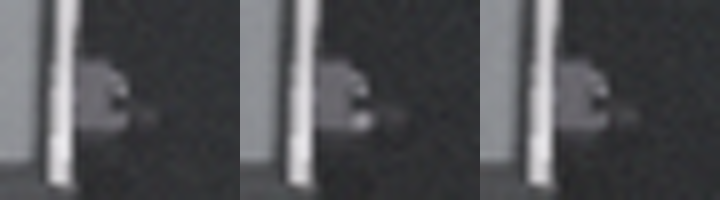

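{"api": "play_rows", "payload": {
  "commands": "0 0.2 0 0 0; 0 0.4 0 0 0; 0 0.4 0 0 0"
}}

```text
time: 25.47
ee_pos: [0.4646, 0.2761, 0.0365]
tcp_rot: [180.0, 0.0, 177.7]
wrist_force: [-0.5, 0.2, -1.2]
opening: 0.0138
```

{"api": "play_rows", "payload": {
  "commands": "0 0.2 0 0 0; 0 0.4 0 0 0; 0 0.4 0 0 0"
}}

```text
time: 25.72
ee_pos: [0.465, 0.276, 0.0365]
tcp_rot: [-180.0, 0.0, 177.7]
wrist_force: [-0.2, 0.3, -0.8]
opening: 0.0132
```

{"api": "play_rows", "payload": {
  "commands": "0 0.2 0 0 0; 0 0.4 0 0 0; 0 0.4 0 0 0"
}}

```text
time: 25.97
ee_pos: [0.4654, 0.276, 0.0365]
tcp_rot: [-180.0, 0.0, 177.7]
wrist_force: [-1.3, -0.2, -0.9]
opening: 0.0131
```

{"api": "play_rows", "payload": {
  "commands": "0 0.2 0 0 0; 0 0.4 0 0 0; 0 0.4 0 0 0"
}}

```text
time: 26.22
ee_pos: [0.4658, 0.2761, 0.0365]
tcp_rot: [180.0, 0.0, 177.7]
wrist_force: [-1.3, -0.4, -0.4]
opening: 0.0133
```

{"api": "play_rows", "payload": {
  "commands": "0 0.2 0 0 0; 0 0.4 0 0 0; 0 0.4 0 0 0"
}}

```text
time: 26.47
ee_pos: [0.466, 0.276, 0.0364]
tcp_rot: [-180.0, -0.0, 177.7]
wrist_force: [-2.2, -0.7, 0.3]
opening: 0.0136
```

{"api": "play_rows", "payload": {
  "commands": "0 0.2 0 0 0; 0 0.4 0 0 0; 0 0.4 0 0 0"
}}

```text
time: 26.72
ee_pos: [0.466, 0.276, 0.0364]
tcp_rot: [-180.0, -0.1, 177.8]
wrist_force: [-5.2, 0.6, 0.7]
opening: 0.013
```

{"api": "play_rows", "payload": {
  "commands": "0 0.2 0 0 0; 0 0.4 0 0 0; 0 0.4 0 0 0"
}}

```text
time: 26.97
ee_pos: [0.4661, 0.2761, 0.0363]
tcp_rot: [-180.0, -0.1, 177.8]
wrist_force: [-7.1, 0.2, 1.6]
opening: 0.0131
```

{"api": "play_rows", "payload": {
  "commands": "0 0.2 0 0 0; 0 0.4 0 0 0; 0 0.4 0 0 0"
}}

```text
time: 27.22
ee_pos: [0.4661, 0.276, 0.0363]
tcp_rot: [-180.0, -0.1, 177.8]
wrist_force: [-9.7, -0.3, 1.9]
opening: 0.0131
```

```bash
python3 -c "
from h import *
snap('top','q1',(170,150,50,50),8)
I=[cv2.imread(f'pics/{k}_raw.png') for k in('j1','n1','p1','q1')]
g=lambda i:cv2.resize(i[155:180,195:215],None,fx=9,fy=9,interpolation=cv2.INTER_CUBIC)
cv2.imwrite('pics/cmp2.png',np.hstack([g(i) for i in I]))
G=[cv2.cvtColor(i,cv2.COLOR_BGR2GRAY).astype(int)[158:174,196:214] for i in I]
for g_ in G: print(abs(g_-G[0]).mean())
o=get_obs();print(o['wrist_force'])
"
```

```text
0.0
4.034722222222222
3.4375
3.5416666666666665
[-9.94493695 -0.65895779  2.87139177]
```

View pics/cmp2.png

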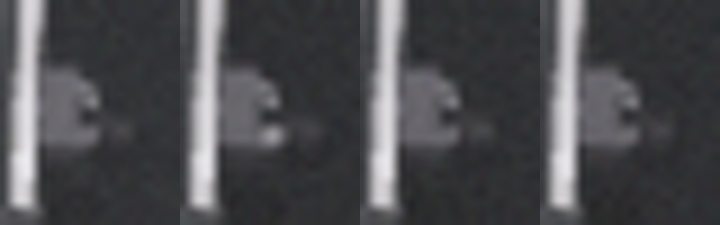

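{"api": "play_rows", "payload": {
  "commands": "0 -1 0 0 0; 0 -5 0.2 0.5 0; 0 -15 0.6 1 0; 0 -30 1.1 1 0; 0 -50 1.8 1 0; 0 -75 2.8 1 0; 0 -100 3.7 1 0; 0 -125 4.6 1 0; 0 -140 5.2 1 0; 0 -145 5.3 1 0"
}}

```text
time: 28.1
ee_pos: [0.3203, 0.2813, 0.0377]
tcp_rot: [180.0, 0.0, 177.8]
wrist_force: [-0.1, 0.2, -0.5]
opening: 0.013
```

```bash
python3 -c "
from h import *
snap('scene','r2',(120,150,100,100),6)
snap('top','r1',(150,150,80,100),6)
o=get_obs();print(o['ee_pos'],o['wrist_force'],o['opening'])
I=[cv2.imread(f'pics/{k}.png') for k in('i2_raw','r2_raw')]
g=lambda i:cv2.resize(i[170:220,150:215],None,fx=6,fy=6,interpolation=cv2.INTER_CUBIC)
cv2.imwrite('pics/cmp3.png',np.hstack([g(i) for i in I]))
"
```

```text
[0.32190909 0.2816093  0.03788813] [ 0.20052178  0.38728804 -0.37025397] 0.013203038637173523
```

View pics/r2.png

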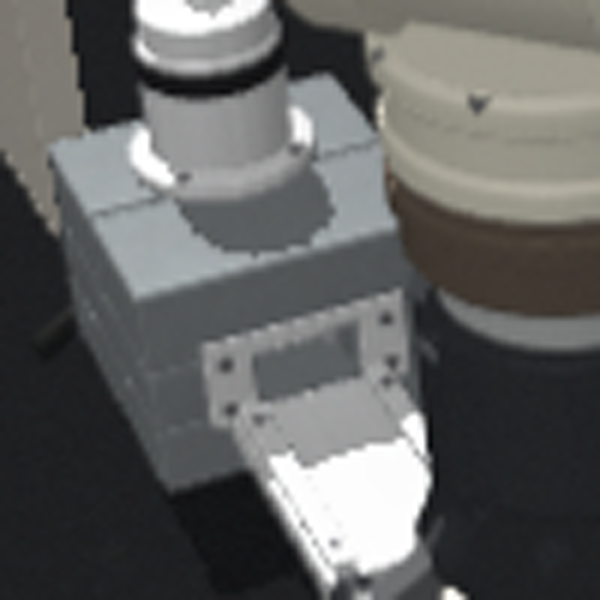

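View pics/r1.png

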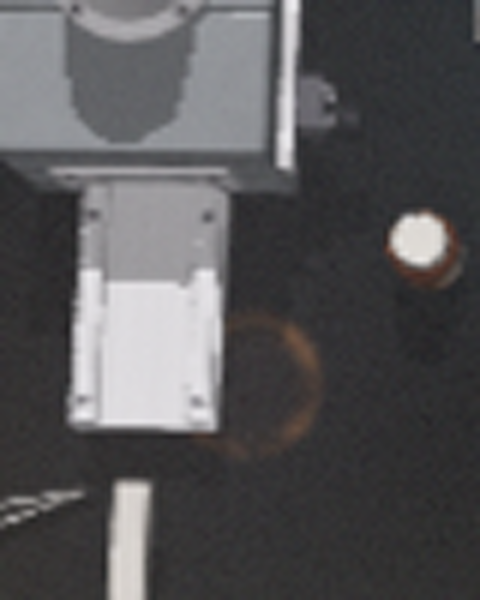

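View pics/cmp3.png

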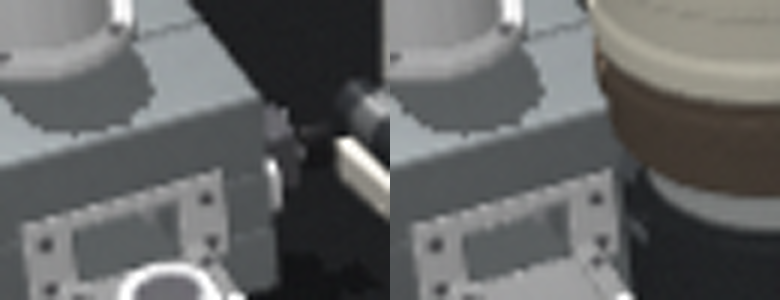

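{"api": "play_rows", "payload": {
  "commands": "0 0 0 40 0; 0 0 0 80 0; 0 0 0 100 0; 0 0 -40 100 7; 0 0 -80 100 14; 0 0 -120 100 21; 0 0 -160 100 28; 0 20 -190 100 35; 0 40 -220 100 42; 0 60 -250 100 49"
}}

```text
time: 29.03
ee_pos: [0.3694, 0.0533, 0.1382]
tcp_rot: [-179.9, 0.1, -141.1]
wrist_force: [0.7, 0.4, -1.4]
opening: 0.0132
```

{"api": "play_rows", "payload": {
  "commands": "0 20 -5 0 7; 0 40 -10 0 14; 0 50 -12 -10 21; 0 58 -12 -20 28; 0 58 -12 -40 31; 0 58 -12 -70 31; 0 58 -12 -80 31; 0 58 -12 -80 31; 0 58 -12 -80 31"
}}

```text
time: 29.78
ee_pos: [0.4265, 0.043, 0.058]
tcp_rot: [180.0, -0.0, -110.4]
wrist_force: [-0.0, 0.4, 1.0]
opening: 0.0132
```

```bash
python3 -c "
from h import *
snap('scene','u2',(130,130,220,130),3.6)
snap('top','u1',(150,150,150,100),5)
o=get_obs();print(o['ee_pos'],o['tcp_rot'],o['wrist_force'],o['opening'])
I=[cv2.imread(f'pics/{k}.png') for k in('scene0','u2_raw')]
g=lambda i:cv2.resize(i[170:220,150:215],None,fx=6,fy=6,interpolation=cv2.INTER_CUBIC)
cv2.imwrite('pics/cmp4.png',np.hstack([g(i) for i in I]))
"
```

```text
[0.42721897 0.04328262 0.05918362] [-1.79889279e+02  5.09108697e-02 -1.10353708e+02] [-0.04489858  0.04814412 -0.4233155 ] 0.013497249870027823
```

View pics/u2.png

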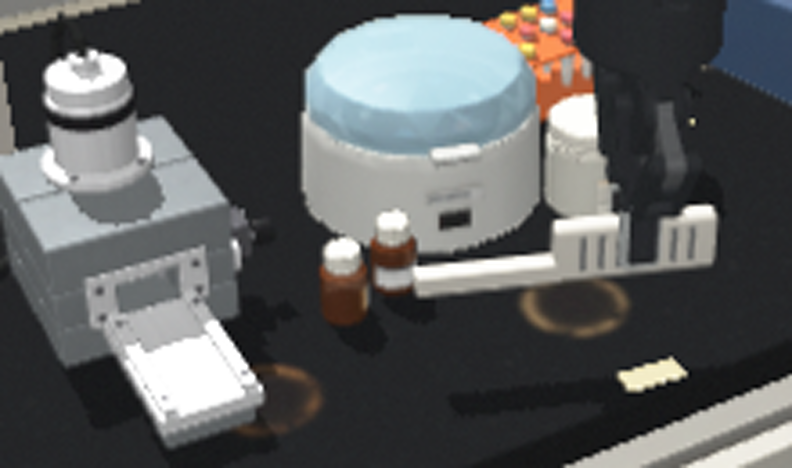

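View pics/cmp4.png

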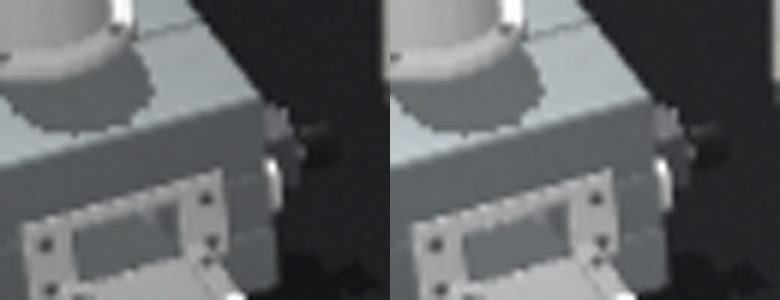

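{"api": "play_rows", "payload": {
  "commands": "0 6 -12 0 7; 0 12 -24 0 9; 0 12 -24 -20 9; 0 12 -24 -40 9; 0 12 -24 -46 9; 0 12 -24 -48 9; 0 12 -24 -49 9; 0 12 -24 -49.5 9; 0 12 -24 -49.5 9"
}}

```text
time: 30.63
ee_pos: [0.439, 0.0194, 0.0093]
tcp_rot: [-179.9, 0.0, -101.3]
wrist_force: [0.4, 0.5, 1.1]
opening: 0.0134
```

{"api": "play_rows", "payload": {
  "commands": "0.2 0 0 0 0; 0.4 0 0 0 0; 0.45 0 0 0 0; 0.45 0 0 0 0; 0.45 0 0 10 0; 0.45 0 0 30 0; 0.45 0 0 60 0; 0.45 0 0 100 0; 0.45 -10 0 130 0; 0.45 -20 0 150 0"
}}

```text
time: 31.47
ee_pos: [0.4187, 0.0193, 0.1621]
tcp_rot: [-179.8, 0.0, -101.3]
wrist_force: [0.1, -0.1, 0.3]
opening: 0.0384
```

{"api": "play_rows", "payload": {
  "commands": "0.45 -30 -40 0 0; 0.45 -40 -80 0 0; 0.45 -50 -120 0 0; 0.45 -60 -160 0 0; 0.45 -70 -200 0 0; 0.45 -70 -200 0 0; 0.45 -70 -200 0 0"
}}

```text
time: 32.05
ee_pos: [0.3474, -0.1828, 0.1587]
tcp_rot: [-180.0, -0.0, -101.6]
wrist_force: [-0.7, 1.2, -0.5]
opening: 0.0385
```

```bash
python3 -c "
from h import *
snap('scene','v2',(120,120,220,130),3.6)
snap('top','v1',(140,110,220,150),3.6)
o=get_obs();print(o['time'],o['ee_pos'],o['wrist_force'],o['opening'])
"
```

```text
32.15 [ 0.34822665 -0.18044499  0.15846944] [-0.90388118 -0.89732869 -0.71408859] 0.03790500722290769
```

View pics/v2.png

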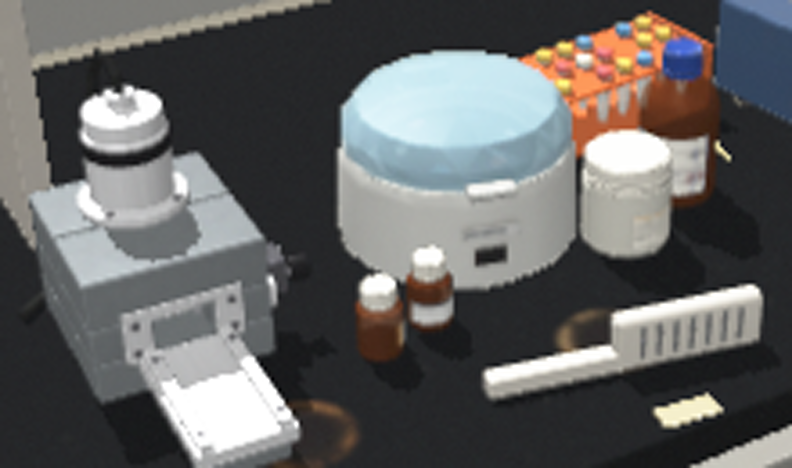

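View pics/v1.png

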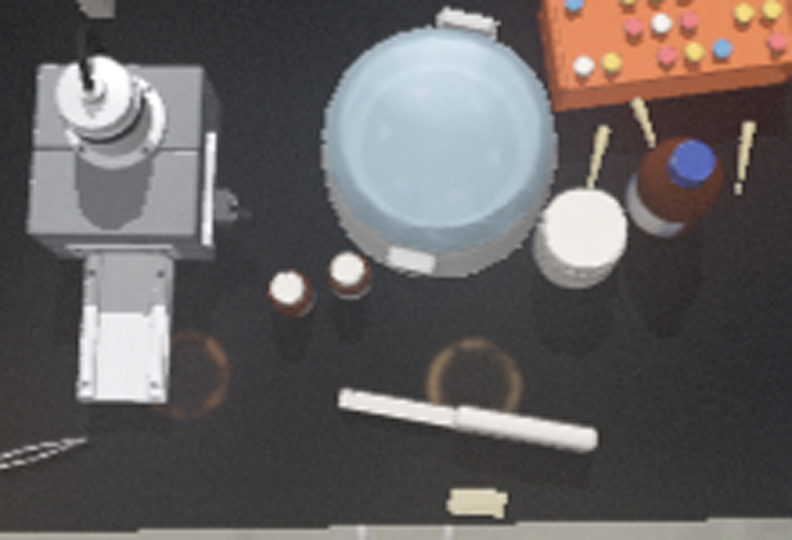

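```bash
python3 -c "
from workcell import *
print(job_done())"
```

```text
the job is handed in; nothing more can be done
None
```

The carrier is loaded: it was set in the guide nose first and fed through the channel until it halted firmly at the stop. I handed the job in at about 32 s of the 72 s allowed.

- **Feed by feel:** The push rose to about 4.4 N at the catch, ran at 3–4 N while the carrier rode past, then dropped to near 0. At the stop the arm no longer advanced, and I stopped pushing at about 10 N. Force was read only at the end of each short move, so brief peaks in between were not seen, but no reading passed 10 N.
- **Catch:** In both camera views the knob stands where it did at the start. It was visibly further out while the carrier rode past, so I take the catch as shut. The carrier itself is out of sight in the channel. One small mismatch: the knob already looked sprung in about 1.7 mm before the firm halt, a little earlier than the 1 mm you gave.
- **Stick:** It lies flat on the bench at about its original spot, clear of the counter and guide.
- **Surroundings:** In the last pictures the vials, jar and bottle look unmoved, the guide is empty, and the gripper is well clear of everything.

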